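Pack and stack the kit rack

ROBOT

A 7-joint arm with a two-finger parallel gripper is mounted at the origin on the work surface. World frame = base frame: x ahead of the robot, y to its left, z up, the work surface at z = 0. Lengths are in m, angles in rad, forces in N, time in s.
With the tool pointing down it reaches from about 0.35 to 0.9 m from the base axis. Payload 8.1 kg.
Tool frame: the origin (TCP) lies midway between the tips of the shut fingers; the grasp point (between the pads) lies 19 mm behind it (arm.hold_point_z is the distance from the TCP to the grasp point, in m); z points along the fingers, y is the direction in which the jaws open and shut (so a half turn about z gives the same grasp; the last joint's range is limited). The gripper opens to 92 mm and grips with 3 to 60 N. Pads are 19 mm wide; open, the fingers measure 130 mm over their backs; the gripper's body (75 mm by 190 mm) begins 47 mm behind the grasp point.
Start: joints at [-1.288, 0.434, 0.025, 1.573, -0.012, 1.134, -0.075], TCP at [0.235, 0.579, 0.227] pointing down, gripper open.
Joint ranges: [-2.62, 2.62], [-0.44, 2.09], [-1.27, 1.32], [0.08, 2.57], [-1.32, 4.46], [0.12, 2], [-2.74, 2.74]. Speed limits (rad/s): [2.22, 2.22, 3.01, 3.01, 3.14, 3.14, 3.14].

INTERFACE

Orientations are given as a rotation vector (axis times angle).
In Python, from cell import arm gives the robot as it stands.
- The arm moves only by the shell command python3 -m pendant 'ROWS' [FORCE]. ROWS is JSON, a list of rows, each a list of 3 entries, a list of its own where there are three numbers: the shift along the tool's x, y, z in m, then the turn, a rotation vector about the tool's x, y, z in degrees, then the finger opening in m, from 0 to 0.0918. A call has 1 to 10 rows; each row shifts and turns the commanded pose from where the row before left it, along the tool's axes as they then stand; what a row does not reach is not made up. A row lasts 1/8 s, in which the tool goes at most 62.5 mm and 10.7 degrees, less where a joint would pass 70% of its speed; a pose out of reach is approached as far as the arm can. A call with a gripper value outside its range is refused whole. The fingers move at their own pace and stop on an object; FORCE is the grip in N (left out, the last holds). Time passes only in rows, so rows that do not move let the fingers close. It gives the time, the measured TCP pose, the force and the opening at its end, in the units of the state.
- arm.observe(): the state, without advancing time (a new reading comes with each control period).
- arm.get_image(name): name is "scene" or "top" or "wrist"; returns (picture, depth): 384x512x3 uint8, red, green, blue; 384x512 float32, m along the optical axis (not along the pixel's ray), 0 where there is no reading.
- arm.camera_params(name): a dict with "fovy" (degrees; the focal length in pixels is half the picture's height over the tangent of half this angle, whatever the lens; pixels are square), "cx", "cy" (the principal point, pixels), "rvec" (rotation vector, rad) and "tvec" (3), from world to camera coordinates, as OpenCV has them; the wrist camera has in their place "mount" (4x4, takes a point from camera to tool coordinates, whose origin is the TCP and whose axes are the flange's). Camera axes: x right, y down, z forward; pixel columns grow to the right and rows downward; lengths in m; the calibration is good to about 2 mm. The wrist camera is an equidistant fisheye: a pixel r from the principal point sees the ray r / f radians off the axis. A picture is of the moment at which its call begins: read the wrist's pose just before it. camera_params takes no time and is no camera call.
- arm.sign_off(): hands the job in, once; it reports no verdict.
Trained networks look in the newest picture that a camera, given by its name, has taken for a name from the list of things; names that differ only in an ending like _2 or _b are one class to them, and where a whole thing is asked for, a point or a joint stands for the part that bears it (a point fixed in the world has none). Each returns a list of dicts, best first, with "conf" (0 to 1); they miss things now and then, are a little off and sometimes report something else, mostly with a low value. They report only what shows in the picture. A call takes as long as a camera call. They do not tell look-alikes from the thing itself.
- arm.look_for(camera, label): "rect" ([centre column, centre row, width, height] in pixels, round what is visible of it).
- arm.masks_of(camera, label): "pixels" (384x512 bool, what is visible of it) and "rect" ([centre column, centre row, width, height] in pixels, round what is visible of it).
The state is a dict: "clock": time; "joints": joint angles; "dq": joint speeds; "joint_efforts": joint torques, N m; "position": TCP position; "ee_rot": TCP orientation; "force": force on the tool from outside, world axes, zero at the start; "ft_torque": the same for the moment, N m; "width": opening from 0.0 (shut) to 1.0 (fully open).
Only numpy, scipy, OpenCV 4.12 (cv2) and the standard library are available. Lean on these libraries where they do the work, as an engineer would, in place of code of your own. Each camera call takes 0.05 s, during which the arm holds its last target.

TASK

Pack the kit rack: put the squat lidded jar and the slide case, both lid up, on the floor of the bottom tray that is fixed to the bench, then stack the loose upper tier over them so that all four of its posts are fully home in the bottom tray's corner sockets and it sits level. Lower everything into place rather than dropping it, let go, and do not push the mug and the black lens that stand nearby out of their places.

Things in the scene. Friction and masses are not known exactly. Their poses are not given: they have to be found in the camera images.
- lower_tier: Bottom tray of the rack, fixed to the bench, left or right of its middle: white metal, 220 x 160 mm (x long), floor 8 mm and rims 22 mm above the bench, 212 x 152 mm between rims, a 28 mm square steel socket block standing in each corner (168 mm clear between them in x, 108 mm in y), tops 28 mm above the bench. Origin: centre of the underside, on the bench; z up.
- seat (a point): Point on the bottom tray midway between its four sockets, at the height of their inner floors (12 mm above the bench), axes as the tray's. Sockets: square cups open at the top, 18 mm wide inside, 16 mm deep, centred at x = +-98, y = +-68 mm from here. With the upper tier fully home its origin lies here.
- upper_tier: Loose upper tier, 0.4 to 0.75 kg, balanced: slatted white tray 220 x 160 mm (x long) on four round steel posts 12 mm thick at x = +-98, y = +-68 mm, feet tapering to 7 mm over the last 8 mm; starts standing on them, across the bench from the bottom tray. Origin: midway between the feet at their tips; z up. Tray from 86 to 108 mm up, total height 148 mm. A half turn makes no difference.
- handle (a point): Centre of the upper tier's dark carrying handle, 140 mm above the tier's origin, axes as the tier's: a straight bar along x over the tier's middle, 114 mm long, 14 mm wide (y), 16 mm high, on two uprights at x = +-50 mm.
- jar: Squat clear jar with a black lid and blank paper band, round, 52 mm across, 50 mm high, about 0.14 kg, standing upright in the middle of the bench. Origin: centre of its underside, z up.
- slide_case: Small slide case, a closed block with grey bottom and white lid, 34 mm (x) x 74 mm (y) x 30 mm high, about 0.11 kg, lying lid up in the middle of the bench. Origin: centre of its underside, z up.
- lens: Bystander: black lens barrel, 44 mm across, 60 mm high, standing among the things in the middle of the bench. Origin: centre of its underside.
- mug: Bystander: white mug with a handle, 82 mm across, 92 mm high, beyond the rack. Origin: centre of its underside.
Things that resemble listed ones, but are neither listed nor needed, are in the scene too. Several things look just like the slide_case: the one meant starts nearest to the robot's base.

How it is judged:
On the way:
1. jar and slide case both stand lid up on the floor of the bottom tray, let go, with the upper tier still off it (x of jar in the frame of lower_tier between -0.093 and 0.093 m and y of jar in the frame of lower_tier between -0.062 and 0.062 m and z of jar in the frame of lower_tier between 0.003 and 0.013 m and angle between each of jar, slide_case's own z axis and vertical below 0.2 rad and x of slide_case in the frame of lower_tier between -0.093 and 0.093 m and y of slide_case in the frame of lower_tier between -0.062 and 0.062 m and z of slide_case in the frame of lower_tier between 0.003 and 0.013 m and contact force between the fingers and jar below 0.2 N and contact force between the fingers and slide_case below 0.2 N and horizontal distance between upper_tier and seat above 0.12 m), for 0.2 s.
At the end, for the whole second after the job is handed in: Upper tier home in the sockets (within 3 mm in depth, 6 mm of centre, 0.06 rad in yaw, 0.03 rad of level); jar and slide case lid up (0.2 rad) on the bottom tray's floor under it (undersides within 5 mm of the floor, inside the rims); all at rest (x of jar in the frame of lower_tier between -0.093 and 0.093 m and y of jar in the frame of lower_tier between -0.062 and 0.062 m and z of jar in the frame of lower_tier between 0.003 and 0.013 m and angle between each of jar, slide_case's own z axis and vertical below 0.2 rad and x of slide_case in the frame of lower_tier between -0.093 and 0.093 m and y of slide_case in the frame of lower_tier between -0.062 and 0.062 m and z of slide_case in the frame of lower_tier between 0.003 and 0.013 m and horizontal distance between upper_tier and seat below 0.006 m and z of upper_tier in the frame of seat between -0.004 and 0.003 m and angle between the x axis of upper_tier and the x axis of lower_tier, either way round below 0.06 rad and angle between upper_tier's own z axis and vertical below 0.03 rad and linear speed of each of upper_tier, jar, slide_case below 0.02 m/s); the robot touches nothing.
It fails at once if the lens or the mug is pushed more than 30 mm (distance of any of lens, mug from where it was at the start of the episode above 0.03 m).
It fails at once if the jar or the slide case is dropped into the bottom tray (faster than 0.8 m/s, a fall of about 30 mm) ((linear speed of jar above 0.8 m/s and horizontal distance between jar and lower_tier below 0.12 m and z of jar in the frame of lower_tier below 0.03 m) or (linear speed of slide_case above 0.8 m/s and horizontal distance between slide_case and lower_tier below 0.12 m and z of slide_case in the frame of lower_tier below 0.03 m)).
It fails at once if the upper tier is dropped onto the bottom tray (faster than 0.5 m/s within 60 mm of home) (linear speed of upper_tier above 0.5 m/s and horizontal distance between upper_tier and seat below 0.05 m and z of upper_tier in the frame of seat below 0.06 m).
It also fails if it takes over 72 s, if anything falls off the work surface, if the arm or the gripper's body presses on something with over 40 N, if the wrist force passes 120 N, or if a joint passes its speed limit or range.

## Working session

There is one attempt and no reset: what is moved stays moved. The work goes in short steps, Python scripts to look and compute and a shell command to move; the robot and the scene stay as the last step left them, time stands still between calls to the robot, and variables do not carry over. Pictures are saved under pics/ and viewed, and the job is handed in when it is done.

```bash
ls; mkdir -p pics; python3 - <<'E'
from cell import arm
import cv2,numpy as np
s=arm.observe();print(s)
for n in ["scene","top","wrist"]:
    im,d=arm.get_image(n);cv2.imwrite(f"pics/{n}0.png",im[:,:,::-1]);np.savez(f"{n}0.npz",im=im,d=d)
    print(n,arm.camera_params(n))
E
```

```text
pics
{'clock': 0.0, 'joints': array([-1.28761603,  0.4352194 ,  0.02494318,  1.57412975, -0.01159101,
        1.1339844 , -0.07508554]), 'dq': array([ 0.0007024 ,  0.00183621, -0.00017255,  0.00178754, -0.00042777,
        0.00010428, -0.00041122]), 'joint_efforts': array([-6.43195872e-04, -6.67853451e+01,  9.84845795e-01, -3.14476132e+01,
       -6.04025018e-02,  4.26907022e-02,  1.47190449e-04]), 'position': array([0.23501939, 0.57856126, 0.22593422]), 'ee_rot': array([-6.02237585e-01, -3.08315712e+00,  2.49335760e-03]), 'force': array([-0.53481671,  0.17800048, -0.06815749]), 'ft_torque': array([0.00701661, 0.10667237, 0.04079311]), 'width': 0.997561233586128}
scene {'fovy': 47.11974299769639, 'cx': 255.53392050450495, 'cy': 190.86062565658509, 'rvec': array([ 1.21031551,  2.26820968, -1.03252846]), 'tvec': array([ 0.38466706, -0.22657874,  1.45955581])}
top {'fovy': 56.96044241564281, 'cx': 250.16820260156877, 'cy': 187.94660715394272, 'rvec': array([ 2.12481067, -2.16122182,  0.20997997]), 'tvec': array([-0.06225706,  0.60651184,  0.98788233])}
wrist {'fovy': 65.70646984690485, 'cx': 257.4497566649961, 'cy': 183.16490321358728, 'mount': array([[-2.56239598e-04, -9.59302942e-01, -2.82378823e-01,
         7.79916480e-02],
       [ 9.99999135e-01, -6.10215396e-04,  1.16560458e-03,
        -2.86184509e-04],
       [-1.29047981e-03, -2.82378280e-01,  9.59302268e-01,
        -1.58740322e-01],
       [ 0.00000000e+00,  0.00000000e+00,  0.00000000e+00,
         1.00000000e+00]])}
```

View pics/scene0.png

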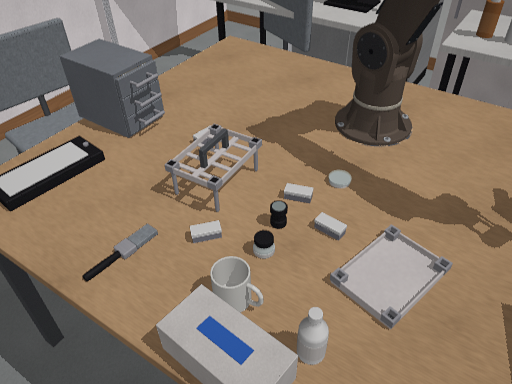

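View pics/top0.png

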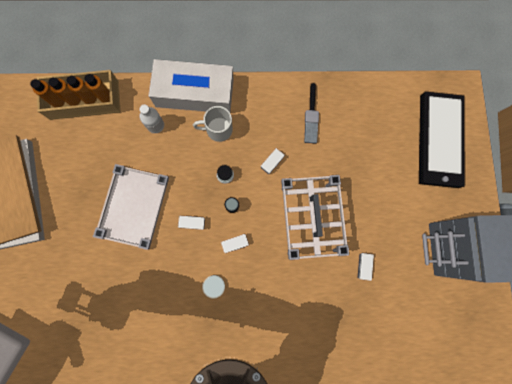

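View pics/wrist0.png

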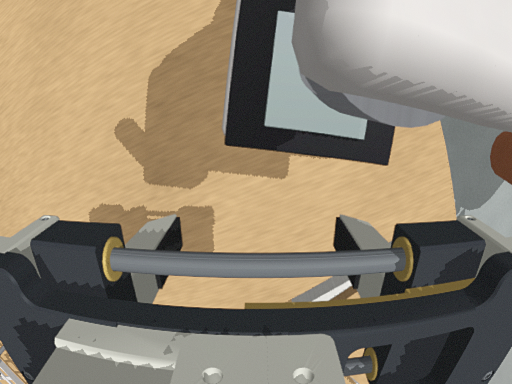

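The top view shows the bottom tray at about (132,207), the upper tier at (315,217), the jar at (225,173) and the lens at (232,205). There are four slide cases, at (272,161), (191,223), (235,243) and (367,266), and the mug is at (217,123). Next I'll measure them.

```bash
cat > h.py <<'E'
import numpy as np,cv2
from scipy.spatial.transform import Rotation as R
from cell import arm
def cloud(n,d):
    p=arm.camera_params(n);f=192/np.tan(np.radians(p['fovy']/2))
    v,u=np.mgrid[0:384,0:512]
    c=np.stack([(u-p['cx'])/f*d,(v-p['cy'])/f*d,d],-1)
    Rm=R.from_rotvec(p['rvec']).as_matrix()
    return (c-p['tvec'])@Rm
def proj(n,P):
    p=arm.camera_params(n);f=192/np.tan(np.radians(p['fovy']/2))
    c=np.asarray(P)@R.from_rotvec(p['rvec']).as_matrix().T+p['tvec']
    return np.stack([c[...,0]/c[...,2]*f+p['cx'],c[...,1]/c[...,2]*f+p['cy']],-1)
E
python3 - <<'E'
from h import *
np.set_printoptions(precision=4,suppress=True)
cl={}
for n in ["top","scene"]:
    im,d=arm.get_image(n);W=cloud(n,d);cl[n]=W
    for l in ["jar","slide_case","lens","mug","upper_tier","lower_tier"]:
        for r in arm.masks_of(n,l):
            m=r['pixels']&(d>0)
            if m.sum()<10: continue
            P=W[m];z=P[:,2];hi=np.percentile(z,97)
            t=P[(z>hi-.008)]
            c,(w,h),a=cv2.minAreaRect((t[:,:2]*1000).astype(np.float32))
            print(n,l,round(r['conf'],2),np.round(r['rect']),'ztop %.3f'%hi,'c',np.round(c,1),'wh %.0f %.0f a %.1f'%(w,h,a),len(t))
W=cl['top'];print('bench z',[np.round(W[y,x],3) for y,x in [(250,150),(220,270),(300,400)]])
E
```

```text
top jar 0.68 [225. 171.  17.  19.] ztop 0.054 c [656.3   3.6] wh 45 43 a 61.8 185
top slide_case 0.83 [273. 161.  25.  22.] ztop 0.034 c [ 695.1 -142.8] wh 34 74 a 48.0 254
top slide_case 0.79 [368. 266.  14.  25.] ztop 0.034 c [ 372.3 -407.3] wh 35 71 a 83.7 291
top slide_case 0.61 [193. 223.  29.  13.] ztop 0.035 c [511.  102.5] wh 73 34 a 85.2 273
top slide_case 0.53 [234. 245.  29.  16.] ztop 0.034 c [447.8 -24.6] wh 34 73 a 17.2 287
top lens 0.56 [232. 203.  18.  19.] ztop 0.065 c [560.6 -18.9] wh 41 41 a 89.1 171
top lens 0.54 [212. 123.  38.  37.] ztop 0.094 c [805.4  21.5] wh 76 80 a 89.2 136
top mug 0.71 [214. 125.  36.  34.] ztop 0.094 c [805.5  20. ] wh 79 80 a 89.9 138
top upper_tier 0.75 [316. 216.  68.  82.] ztop 0.149 c [ 516.7 -247.6] wh 112 14 a 3.6 233
top lower_tier 0.62 [131. 206.  79.  85.] ztop 0.029 c [563.2 281.3] wh 166 224 a 76.1 541
top lower_tier 0.53 [213. 126.  38.  33.] ztop 0.094 c [805.4  20. ] wh 79 80 a 89.4 149
scene jar 0.93 [264. 246.  20.  28.] ztop 0.050 c [660.1   6.3] wh 45 42 a 32.8 242
scene slide_case 0.84 [330. 228.  32.  29.] ztop 0.031 c [514.6 106.9] wh 74 36 a 84.9 331
scene slide_case 0.76 [299. 194.  31.  17.] ztop 0.030 c [449.6 -20.9] wh 35 74 a 18.1 269
scene slide_case 0.59 [239. 283.  56.  52.] ztop 0.091 c [826.5  30.8] wh 124 82 a 19.6 352
scene slide_case 0.56 [393. 278. 127. 102.] ztop 0.027 c [564.8 284.6] wh 164 228 a 75.9 1023
scene slide_case 0.55 [206. 232.  32.  20.] ztop 0.031 c [ 696.6 -139.3] wh 39 74 a 47.4 343
scene mug 0.69 [236. 284.  51.  52.] ztop 0.091 c [808.9  24. ] wh 81 79 a 68.8 338
scene upper_tier 0.85 [213. 166.  96.  83.] ztop 0.146 c [ 517.6 -243.7] wh 115 17 a 3.3 207
scene lower_tier 0.91 [392. 277. 127. 107.] ztop 0.027 c [564.8 284.4] wh 165 228 a 75.9 1027
bench z [array([0.431, 0.228, 0.001]), array([ 0.515, -0.133, -0.001]), array([ 0.272, -0.509,  0.004])]
```

```bash
cat >> h.py <<'E'
def plan(x,y,z,yaw,quiet=False):
    """target TCP xyz, yaw(deg) of tool y axis (mod 180), tool pointing down. prints tool-frame shift (turn-first variants) """
    s=arm.observe();Rc=R.from_rotvec(s['ee_rot']).as_matrix()
    a=np.radians(yaw);best=None
    for k in (0,np.pi):
        ty=np.array([np.cos(a+k),np.sin(a+k),0]);tz=np.array([0,0,-1.]);Rt=np.stack([np.cross(ty,tz),ty,tz],1)
        rv=R.from_matrix(Rc.T@Rt).as_rotvec(degrees=True)
        if best is None or np.linalg.norm(rv)<np.linalg.norm(best[0]): best=(rv,Rt)
    rv,Rt=best;d=np.array([x,y,z])-s['position']
    print('t %.2f pos'%s['clock'],np.round(s['position'],4),'yaw %.1f'%np.degrees(np.arctan2(Rc[1,1],Rc[0,1])),'F',np.round(s['force'],1),'w %.4f'%(s['width']*.0918), 'q7 %.2f'%s['joints'][6])
    print(' shift before turn',np.round(Rc.T@d*1000,1),'| turn',np.round(rv,1),'| shift after turn',np.round(Rt.T@d*1000,1))
E
python3 -c "
from h import *
plan(.449,-.023,.226,17.5)
plan(.449,-.023,.226,-72.5)"
```

```text
t 0.85 pos [0.2353 0.5791 0.2268] yaw 67.9 F [0.3 0.2 0.2] w 0.0918 q7 -0.08
 shift before turn [-424.7 -477.3    0.7] | turn [ 0.  -0.  50.4] | shift after turn [-638.5   22.8    0.8]
t 0.85 pos [0.2353 0.5791 0.2268] yaw 67.9 F [0.3 0.2 0.2] w 0.0918 q7 -0.08
 shift before turn [-424.7 -477.3    0.7] | turn [  0.    0.  -39.6] | shift after turn [ -22.8 -638.5    0.8]
```

```bash
python3 -m pendant '[[[0,0,0],[0,0,10.1],0.07],[[0,0,0],[0,0,10.1],0.07],[[0,0,0],[0,0,10.1],0.07],[[0,0,0],[0,0,10.1],0.07],[[0,0,0],[0,0,10],0.07],[[-0.05,0,0],[0,0,0],0.07],[[-0.058,0,0],[0,0,0],0.07],[[-0.058,0,0],[0,0,0],0.07],[[-0.058,0,0],[0,0,0],0.07],[[-0.058,0,0],[0,0,0],0.07]]' 20; python3 -c "
from h import *
plan(.449,-.023,.226,17.5)"
```

```text
clock: 2.1
position: [0.3204, 0.3084, 0.227]
ee_rot: [-1.858, -2.533, -0.001]
force: [1.2, 0.3, 0.4]
width: 0.764
t 2.10 pos [0.3204 0.3084 0.227 ] yaw 17.5 F [1.2 0.3 0.4] w 0.0702 q7 -0.52
 shift before turn [-354.7   23.     0.8] | turn [ 0. -0. -0.] | shift after turn [-354.7   23.     1. ]
```

```bash
python3 -m pendant '[[[-0.058,0,0],[0,0,0],0.06],[[-0.058,0,0],[0,0,0],0.06],[[-0.058,0,0],[0,0,0],0.06],[[-0.058,0.0,0],[0,0,0],0.06],[[-0.058,0.01,0],[0,0,0],0.06],[[-0.045,0.013,0.03],[0,0,0],0.06],[[-0.02,0,0.04],[0,0,0],0.06],[[0,0,0],[0,0,0],0.06]]' 20; python3 - <<'E'
from h import *
plan(.449,-.023,.01,17.5)
im,d=arm.get_image("wrist");cv2.imwrite("pics/w1.png",im[:,:,::-1])
im,d=arm.get_image("top");cv2.imwrite("pics/t1.png",cv2.resize(im[100:300,100:400,::-1],None,fx=2.6,fy=2.6))
E
```

```text
clock: 3.1
position: [0.447, -0.0232, 0.155]
ee_rot: [-1.861, -2.528, 0.006]
force: [-0.2, 0.9, 0.1]
width: 0.652
t 3.10 pos [ 0.447  -0.0232  0.155 ] yaw 17.3 F [-0.2  0.9  0.1] w 0.0599 q7 0.48
 shift before turn [ -0.3   2.6 145. ] | turn [-0.3  0.  -0.2] | shift after turn [ -0.4   1.9 145. ]
```

View pics/w1.png

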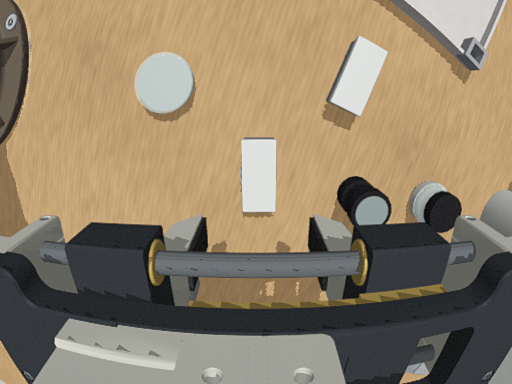

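View pics/t1.png

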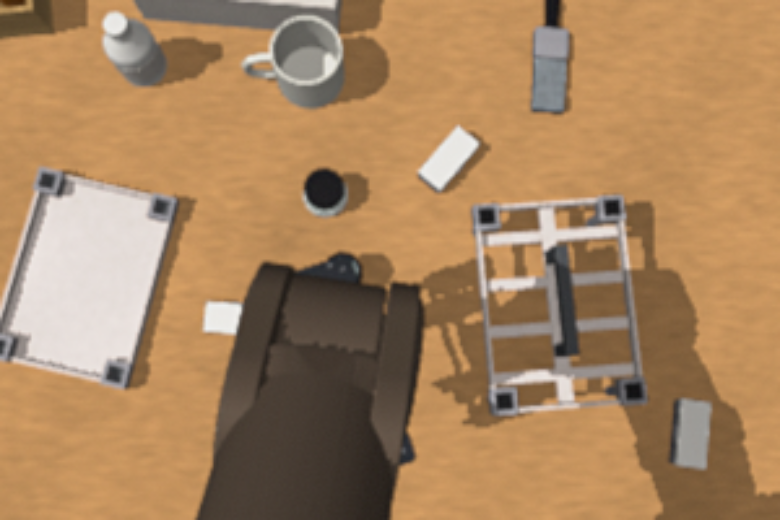

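The wrist picture shows the target case at (259,175), straight and centred between the fingers, with the lens at (365,203) clear of them. I'll check the position with the wrist depth.

```bash
cat >> h.py <<'E'
def wcloud(d,s):
    p=arm.camera_params("wrist");f=192/np.tan(np.radians(p['fovy']/2))
    v,u=np.mgrid[0:384,0:512];x=u-p['cx'];y=v-p['cy'];r=np.hypot(x,y)+1e-9;t=np.tan(r/f)
    c=np.stack([x/r*t*d,y/r*t*d,d],-1);M=p['mount']
    T=c@M[:3,:3].T+M[:3,3]
    return T@R.from_rotvec(s['ee_rot']).as_matrix().T+s['position']
def meas(l,band=.008,cam="wrist"):
    s=arm.observe();im,d=arm.get_image(cam);W=wcloud(d,s) if cam=="wrist" else cloud(cam,d)
    for r in arm.masks_of(cam,l):
        m=r['pixels']&(d>0)
        if m.sum()<30: continue
        P=W[m];hi=np.percentile(P[:,2],97);t=P[P[:,2]>hi-band]
        c,(w,h),a=cv2.minAreaRect((t[:,:2]*1000).astype(np.float32))
        print(l,round(r['conf'],2),np.round(r['rect']),'ztop %.3f'%hi,'c',np.round(c,1),'wh %.0f %.0f a %.1f'%(w,h,a))
    return im,d,W
E
python3 -c "
from h import *
meas('slide_case');meas('lens');meas('jar')"
```

```text
slide_case 0.86 [355.  80.  59.  81.] ztop 0.032 c [509.2 104.5] wh 74 35 a 84.7
slide_case 0.78 [256. 177.  35.  75.] ztop 0.032 c [445.4 -23.3] wh 35 74 a 17.3
lens 0.68 [361. 204.  56.  54.] ztop 0.063 c [526.7   6.4] wh 43 115 a 53.6
jar 0.82 [431. 206.  54.  48.] ztop 0.052 c [587.3  22.8] wh 41 188 a 77.1
```

```bash
python3 -m pendant '[[[0,0,0.045],[0,0,0],0.06],[[0,0,0.045],[0,0,0],0.06],[[0,0,0.035],[0,0,0],0.06],[[0,0,0.02],[0,0,0],0.06],[[0,0,0],[0,0,0],0.06],[[0,0,0],[0,0,0],0.02],[[0,0,0],[0,0,0],0.02],[[0,0,0],[0,0,0],0.02],[[0,0,0],[0,0,0],0.02]]' 20; python3 - <<'E'
from h import *
plan(.449,-.023,.01,17.5)
E
```

```text
clock: 4.62
position: [0.4489, -0.0214, 0.0123]
ee_rot: [1.857, 2.533, 0.001]
force: [-1.4, 0.0, 8.5]
width: 0.366
t 4.62 pos [ 0.4489 -0.0214  0.0123] yaw 17.5 F [-1.4  0.   8.5] w 0.0336 q7 0.72
 shift before turn [-1.6 -0.4  2.3] | turn [ 0.1 -0.  -0. ] | shift after turn [-1.6 -0.4  2.3]
```

```bash
python3 -m pendant '[[[0,0,-0.03],[0,0,0],0.02],[[0,0,-0.05],[0,0,0],0.02],[[0,0,-0.05],[0,0,0],0.02],[[0,0,0],[0,0,0],0.02]]'; python3 - <<'E'
from h import *
plan(.521,.294,.13,-14)
im,d=arm.get_image("wrist");cv2.imwrite("pics/w2.png",im[:,:,::-1])
meas('slide_case')
E
```

```text
clock: 5.12
position: [0.4508, -0.0214, 0.1448]
ee_rot: [1.855, 2.53, 0.008]
force: [-0.3, 0.3, -2.2]
width: 0.368
t 5.12 pos [ 0.4508 -0.0214  0.1448] yaw 17.5 F [-0.3  0.3 -2.2] w 0.0338 q7 0.52
 shift before turn [279.7 161.7  15.8] | turn [ 0.4 -0.1 31.5] | shift after turn [323.1  -8.2  14.8]
slide_case 0.83 [357.  78.  61.  84.] ztop 0.032 c [509.2 104.6] wh 74 35 a 84.7
slide_case 0.65 [258. 236.  71. 131.] ztop 0.162 c [448.4 -22.3] wh 34 74 a 17.4
```

View pics/w2.png

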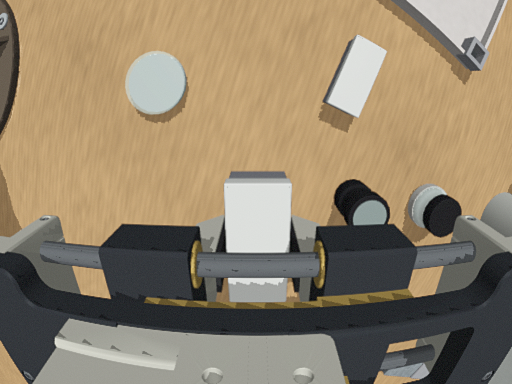

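The wrist picture shows the case held level between the pads at (258,236), and the lens has not moved. I'll carry it to the tray.

```bash
python3 -m pendant '[[[0,0,0],[0,0,10.5],0.02],[[0,0,0],[0,0,10.5],0.02],[[0,0,0],[0,0,10.5],0.02],[[0.05,0,0],[0,0,0],0.02],[[0.055,-0.008,0],[0,0,0],0.02],[[0.055,0,0],[0,0,0],0.02],[[0.055,0,0],[0,0,0],0.02],[[0.055,0,0],[0,0,0],0.02],[[0.05,0,0],[0,0,0],0.02],[[0,0,0],[0,0,0],0.02]]'; python3 - <<'E'
from h import *
plan(.521,.294,.021,-14)
im,d,W=meas('lower_tier',.01)
cv2.imwrite("pics/w3.png",im[:,:,::-1])
meas('slide_case')
E
```

```text
clock: 6.52
position: [0.5173, 0.2952, 0.1391]
ee_rot: [-2.469, -1.941, 0.004]
force: [-0.4, -0.1, -2.2]
width: 0.365
t 6.53 pos [0.5173 0.2952 0.1391] yaw -13.7 F [-0.4 -0.1 -2.2] w 0.0336 q7 -0.43
 shift before turn [-1.000e-01  4.100e+00  1.181e+02] | turn [-0.1  0.1  0.3] | shift after turn [ -0.2   3.9 118.1]
lower_tier 0.73 [303. 161. 234. 134.] ztop 0.028 c [565.  298.2] wh 136 224 a 75.0
slide_case 0.81 [258. 239.  72. 131.] ztop 0.159 c [515.6 289.1] wh 74 34 a 75.7
slide_case 0.81 [410. 376.  29.  16.] ztop 0.030 c [618.7  61.3] wh 34 414 a 19.7
slide_case 0.53 [293. 297.  16.  15.] ztop 0.187 c [531.5 276.9] wh 1 3 a 42.6
slide_case 0.34 [402. 346.  30.   8.] ztop 0.249 c [555.9 299.7] wh 1 4 a 61.6
```

View pics/w3.png

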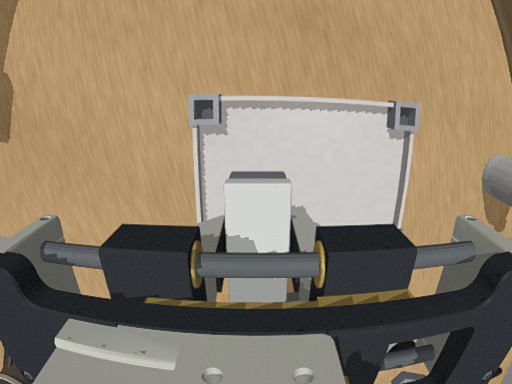

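```bash
python3 -m pendant '[[[0,0.004,0.03],[0,0,0],0.02],[[0,0,0.03],[0,0,0],0.02],[[0,0,0.025],[0,0,0],0.02],[[0,0,0.015],[0,0,0],0.02],[[0,0,0.01],[0,0,0],0.02],[[0,0,0.005],[0,0,0],0.02],[[0,0,0],[0,0,0],0.02]]'; python3 - <<'E'
from h import *
plan(.521,.294,.021,-14)
E
```

```text
clock: 7.6
position: [0.5224, 0.2899, 0.027]
ee_rot: [-2.476, -1.934, -0.001]
force: [-0.6, -0.3, -0.9]
width: 0.368
t 7.60 pos [0.5224 0.2899 0.027 ] yaw -14.0 F [-0.6 -0.3 -0.9] w 0.0338 q7 -0.33
 shift before turn [ 3.7 -2.3  6. ] | turn [ 0. -0. -0.] | shift after turn [ 3.7 -2.3  6. ]
```

```bash
python3 -m pendant '[[[0,0,0.003],[0,0,0],0.02],[[0,0,0.002],[0,0,0],0.02],[[0,0,0],[0,0,0],0.02]]'; python3 -m pendant '[[[0,0,0.001],[0,0,0],0.02],[[0,0,0],[0,0,0],0.02]]'
```

```text
clock: 7.98
position: [0.5221, 0.2899, 0.0217]
ee_rot: [-2.476, -1.934, -0.0]
force: [-0.2, 0.4, -1.1]
width: 0.368
clock: 8.22
position: [0.5222, 0.2899, 0.0207]
ee_rot: [-2.476, -1.934, -0.0]
force: [0.4, 0.2, -0.9]
width: 0.371
```

```bash
python3 -m pendant '[[[0,0,0.001],[0,0,0],0.02],[[0,0,0],[0,0,0],0.02]]'
```

```text
clock: 8.48
position: [0.5223, 0.2899, 0.0204]
ee_rot: [-2.475, -1.934, -0.001]
force: [-2.4, -1.1, 7.5]
width: 0.367
```

```bash
python3 -m pendant '[[[0,0,0],[0,0,0],0.045],[[0,0,0],[0,0,0],0.055],[[0,0,0],[0,0,0],0.055],[[0,0,-0.03],[0,0,0],0.055],[[0,0,-0.05],[0,0,0],0.055],[[0,0,-0.06],[0,0,0],0.065],[[0,0,-0.03],[0,0,0],0.075],[[0,0,0],[0,0,0],0.075]]'; python3 - <<'E'
from h import *
im,d,W=meas('lower_tier',.01)
cv2.imwrite("pics/w4.png",im[:,:,::-1])
meas('slide_case')
plan(.657,.005,.2,75)
plan(.657,.005,.2,105)
E
```

```text
clock: 9.48
position: [0.5236, 0.2904, 0.1922]
ee_rot: [2.476, 1.934, 0.007]
force: [0.4, -0.5, -0.6]
width: 0.812
lower_tier 0.88 [289. 160. 197. 137.] ztop 0.029 c [561.9 282. ] wh 165 225 a 75.8
slide_case 0.61 [259. 169.  39.  72.] ztop 0.040 c [519.4 288.9] wh 75 36 a 75.7
t 9.68 pos [0.5214 0.2897 0.1884] yaw -14.0 F [-0.3  0.5 -0.9] w 0.0749 q7 -0.46
 shift before turn [-243.4  200.5  -11.5] | turn [ -0.1   0.  -89. ] | shift after turn [-204.7 -239.9  -11.6]
t 9.68 pos [0.5214 0.2897 0.1884] yaw -14.0 F [-0.3  0.5 -0.9] w 0.0749 q7 -0.46
 shift before turn [-243.4  200.5  -11.5] | turn [-0.   0.1 61. ] | shift after turn [ 57.3 310.1 -11.6]
```

View pics/w4.png

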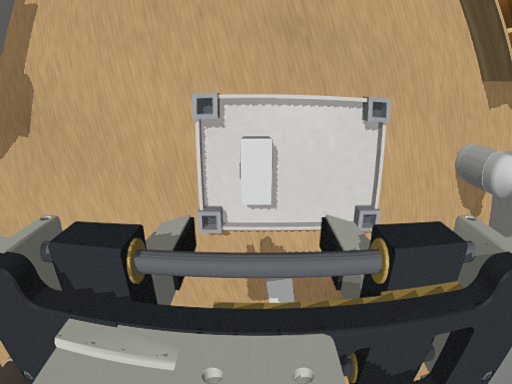

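The case is on the tray floor at (256,170), square to the tray and inside the rims. Jar next.

```bash
python3 -m pendant '[[[0,0,0],[0,0,10.2],0.075],[[0,0,0],[0,0,10.2],0.075],[[0,0,0],[0,0,10.2],0.075],[[0,0,0],[0,0,10.2],0.075],[[0,0,0],[0,0,10.2],0.075],[[0,0,0],[0,0,10],0.075],[[0.01,0.05,0],[0,0,0],0.075],[[0.01,0.055,0],[0,0,0],0.075],[[0.01,0.055,0],[0,0,0],0.075],[[0.01,0.055,0],[0,0,0],0.075]]' ; python3 -m pendant '[[[0.01,0.055,0],[0,0,0],0.075],[[0.007,0.04,0],[0,0,0],0.075],[[0,0,0],[0,0,0],0.075]]'; python3 - <<'E'
from h import *
im,d,W=meas('jar')
cv2.imwrite("pics/w5.png",im[:,:,::-1])
meas('lens')
plan(.657,.005,.012,105)
E
```

```text
clock: 10.92
position: [0.6164, 0.091, 0.1883]
ee_rot: [3.114, 0.41, -0.003]
force: [1.0, 0.3, 1.2]
width: 0.823
clock: 11.3
position: [0.6573, 0.0002, 0.1887]
ee_rot: [3.114, 0.399, -0.002]
force: [0.7, 0.3, -0.4]
width: 0.817
jar 0.92 [253. 166.  44.  52.] ztop 0.052 c [656.4   4.4] wh 45 45 a 57.1
t 11.50 pos [0.6569 0.0069 0.1888] yaw -74.9 F [ 0.2  0.1 -0.5] w 0.0750 q7 -0.88
 shift before turn [ -0.2   2.1 176.8] | turn [-0.1  0.1  0.1] | shift after turn [ -0.4   1.9 176.8]
```

View pics/w5.png

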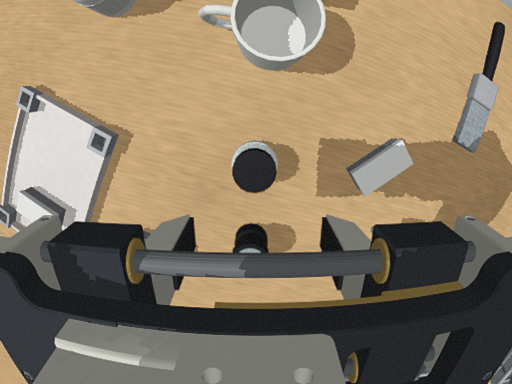

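```bash
python3 -m pendant '[[[0,0.002,0.045],[0,0,0],0.075],[[0,0,0.05],[0,0,0],0.075],[[0,0,0.045],[0,0,0],0.075],[[0,0,0.025],[0,0,0],0.075],[[0,0,0.01],[0,0,0],0.075],[[0,0,0],[0,0,0],0.04],[[0,0,0],[0,0,0],0.04],[[0,0,0],[0,0,0],0.04],[[0,0,0],[0,0,0],0.04]]' 20; python3 - <<'E'
from h import *
plan(.657,.005,.012,105)
E
```

```text
clock: 12.62
position: [0.6587, 0.0034, 0.0159]
ee_rot: [-3.114, -0.41, -0.003]
force: [-0.6, 2.5, 6.9]
width: 0.544
t 12.62 pos [0.6587 0.0034 0.0159] yaw -75.0 F [-0.6  2.5  6.9] w 0.0499 q7 -0.75
 shift before turn [-1.2 -2.   3.9] | turn [-0.  -0.1 -0. ] | shift after turn [-1.2 -2.   3.9]
```

```bash
python3 -m pendant '[[[0,0,-0.03],[0,0,0],0.04],[[0,0,-0.05],[0,0,0],0.04],[[0,0,-0.05],[0,0,0],0.04],[[0,0,0],[0,0,0],0.04]]'; python3 - <<'E'
from h import *
plan(.6072,.2716,.12,76)
im,d,W=meas('jar')
cv2.imwrite("pics/w6.png",im[:,:,::-1])
E
```

```text
clock: 13.12
position: [0.6602, 0.0023, 0.1489]
ee_rot: [3.114, 0.409, 0.011]
force: [-0.1, -0.3, -3.6]
width: 0.547
t 13.12 pos [0.6602 0.0023 0.1489] yaw -75.0 F [-0.1 -0.3 -3.6] w 0.0502 q7 -0.85
 shift before turn [  18.2 -273.9   28.6] | turn [ 0.  -0.4 29. ] | shift after turn [-116.6 -248.5   28.9]
jar 0.91 [256. 242.  92. 112.] ztop 0.185 c [657.6   2.1] wh 47 44 a 23.5
jar 0.25 [ 54. 168. 104. 155.] ztop 0.029 c [589.7 220.2] wh 254 179 a 84.5
```

View pics/w6.png

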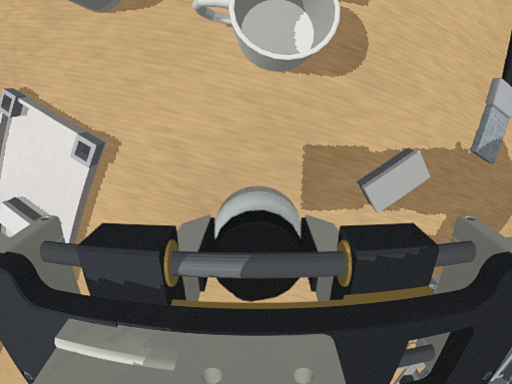

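The jar is held upright between the pads at (257,245). I'll carry it over.

```bash
python3 -m pendant '[[[0,0,0],[0,0,10],0.04],[[0,0,0],[0,0,10],0.04],[[0,0,0],[0,0,9],0.04],[[-0.02,-0.042,0],[0,0,0],0.04],[[-0.024,-0.052,0],[0,0,0],0.04],[[-0.024,-0.052,0],[0,0,0],0.04],[[-0.024,-0.052,0],[0,0,0],0.04],[[-0.024,-0.05,0],[0,0,0],0.04],[[0,0,0],[0,0,0],0.04]]'; python3 - <<'E'
from h import *
im,d,W=meas('jar')
cv2.imwrite("pics/w7.png",im[:,:,::-1])
meas('slide_case')
plan(.6072,.2716,.024,76)
E
```

```text
clock: 14.35
position: [0.6025, 0.2787, 0.1415]
ee_rot: [-3.12, 0.369, 0.007]
force: [-0.1, -0.6, -2.6]
width: 0.548
jar 0.61 [257. 242.  94. 113.] ztop 0.177 c [600.4 278.5] wh 44 46 a 86.0
slide_case 0.91 [416. 216.  61.  41.] ztop 0.032 c [552.8 148.8] wh 201 46 a 54.6
t 14.55 pos [0.6052 0.2703 0.1438] yaw -104.1 F [ 0.1 -1.1 -1.3] w 0.0500 q7 -1.66
 shift before turn [  1.7  -1.9 119.8] | turn [ 0.1  0.  -0.1] | shift after turn [  1.6  -1.8 119.8]
```

View pics/w7.png

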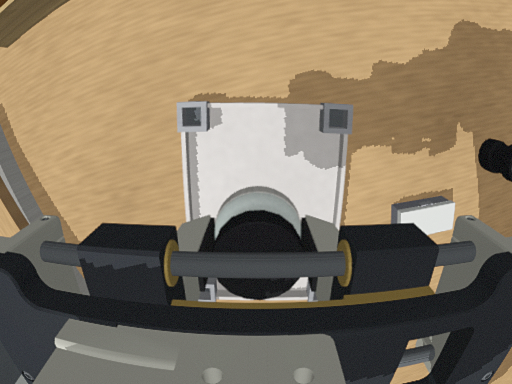

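```bash
python3 -m pendant '[[[0.001,-0.002,0.03],[0,0,0],0.04],[[0,0,0.03],[0,0,0],0.04],[[0,0,0.03],[0,0,0],0.04],[[0,0,0.015],[0,0,0],0.04],[[0,0,0.008],[0,0,0],0.04],[[0,0,0],[0,0,0],0.04],[[0,0,0],[0,0,0],0.04]]'; python3 -m pendant '[[[0,0,0.003],[0,0,0],0.04],[[0,0,0],[0,0,0],0.04]]'
```

```text
clock: 15.42
position: [0.6076, 0.2736, 0.0328]
ee_rot: [-3.117, 0.383, -0.002]
force: [0.3, 0.6, -1.4]
width: 0.543
clock: 15.68
position: [0.6068, 0.2739, 0.0288]
ee_rot: [-3.118, 0.383, -0.0]
force: [0.5, 0.4, -1.6]
width: 0.546
```

```bash
python3 -m pendant '[[[0,0,0.003],[0,0,0],0.04],[[0,0,0],[0,0,0],0.04]]'; python3 -m pendant '[[[0,0,0.001],[0,0,0],0.04],[[0,0,0],[0,0,0],0.04]]';python3 -m pendant '[[[0,0,0.001],[0,0,0],0.04],[[0,0,0],[0,0,0],0.04]]'
```

```text
clock: 15.92
position: [0.6067, 0.2737, 0.0255]
ee_rot: [3.118, -0.383, -0.001]
force: [-0.6, 0.8, -1.4]
width: 0.548
clock: 16.18
position: [0.6068, 0.2736, 0.0247]
ee_rot: [3.118, -0.383, -0.0]
force: [0.7, 0.0, -2.0]
width: 0.55
clock: 16.42
position: [0.607, 0.2736, 0.024]
ee_rot: [-3.118, 0.383, -0.0]
force: [0.4, -0.7, 1.9]
width: 0.544
```

Contact: the force changes from -2 to +1.9 N. I'll release and lift.

```bash
python3 -m pendant '[[[0,0,0],[0,0,0],0.055],[[0,0,0],[0,0,0],0.068],[[0,0,0],[0,0,0],0.075],[[0,0,-0.03],[0,0,0],0.075],[[0,0,-0.05],[0,0,0],0.075],[[0,0,-0.06],[0,0,0],0.075],[[0,0,-0.06],[0,0,0],0.06],[[0,0,-0.02],[0,0,0],0.06],[[0,0,0],[0,0,0],0.06]]'; python3 - <<'E'
from h import *
im,d,W=meas('jar')
cv2.imwrite("pics/w8.png",im[:,:,::-1])
meas('lower_tier',.01)
im,d,W=meas('upper_tier',.01,'top'); cv2.imwrite("pics/t8.png",im[:,:,::-1])
meas('upper_tier',.01,'scene')
plan(.517,-.2457,.26,93.5)
E
```

```text
clock: 17.55
position: [0.6074, 0.2737, 0.2447]
ee_rot: [-3.117, 0.383, -0.003]
force: [0.0, 0.6, -0.5]
width: 0.653
jar 0.83 [258. 160.  39.  45.] ztop 0.060 c [604.1 274.7] wh 45 46 a 77.0
lower_tier 0.41 [261. 179. 129. 152.] ztop 0.029 c [570.3 280.4] wh 163 208 a 75.9
lower_tier 0.37 [264. 221.  57.  34.] ztop 0.040 c [520.4 288.6] wh 75 34 a 76.7
upper_tier 0.74 [317. 218.  66.  80.] ztop 0.150 c [ 516.8 -247.6] wh 112 15 a 3.3
upper_tier 0.55 [214. 167.  97.  87.] ztop 0.145 c [ 517.9 -243.5] wh 117 17 a 3.0
t 17.95 pos [0.6066 0.2736 0.2427] yaw -104.0 F [-0.3  0.9  0.6] w 0.0600 q7 -1.74
 shift before turn [ 38.9 525.5 -16.7] | turn [  0.1   0.1 -17.5] | shift after turn [-121.1  512.9  -17.3]
```

View pics/w8.png

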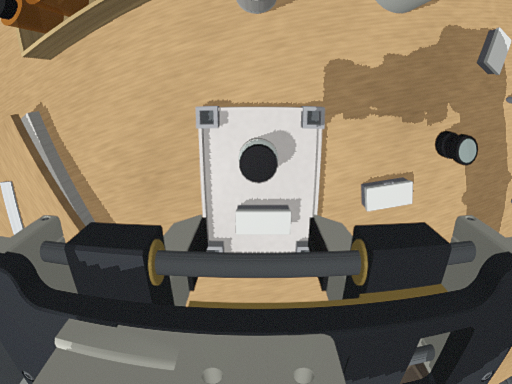

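View pics/t8.png

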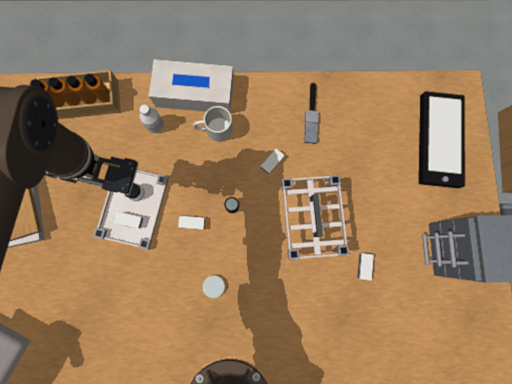

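The wrist view shows the jar at (258,162) standing upright and the case at (263,220), both inside the tray. The lens and mug haven't moved. The tier is next.

```bash
python3 -m pendant '[[[0,0,-0.02],[0,0,-8.7],0.05],[[0,0,0],[0,0,-8.6],0.05],[[-0.012,0.045,0],[0,0,0],0.05],[[-0.013,0.055,0],[0,0,0],0.05],[[-0.013,0.055,0],[0,0,0],0.05],[[-0.013,0.055,0],[0,0,0],0.05],[[-0.013,0.055,0],[0,0,0],0.05],[[-0.013,0.055,0],[0,0,0],0.05],[[-0.013,0.055,0],[0,0,0],0.05],[[-0.013,0.055,0],[0,0,0],0.05]]' 60; python3 -m pendant '[[[-0.012,0.05,0],[0,0,0],0.05],[[-0.006,0.033,0],[0,0,0],0.05],[[0,0,0],[0,0,0],0.05]]'; python3 - <<'E'
from h import *
im,d,W=meas('upper_tier',.012)
cv2.imwrite("pics/w9.png",im[:,:,::-1])
plan(.5175,-.247,.121,93.3)
E
```

```text
clock: 19.2
position: [0.5282, -0.1631, 0.2636]
ee_rot: [-3.14, -0.091, -0.0]
force: [0.3, -0.4, 0.5]
width: 0.543
clock: 19.58
position: [0.514, -0.2488, 0.2639]
ee_rot: [3.139, 0.081, -0.0]
force: [0.5, 0.2, 0.0]
width: 0.545
upper_tier 0.58 [255. 160. 153. 188.] ztop 0.149 c [ 514.3 -233. ] wh 112 41 a 3.3
t 19.68 pos [ 0.5154 -0.2453  0.2634] yaw -86.8 F [ 0.8  0.3 -0.5] w 0.0499 q7 -0.69
 shift before turn [  2.    1.9 142.4] | turn [-0.   0.  -0.1] | shift after turn [  2.    1.9 142.4]
```

View pics/w9.png

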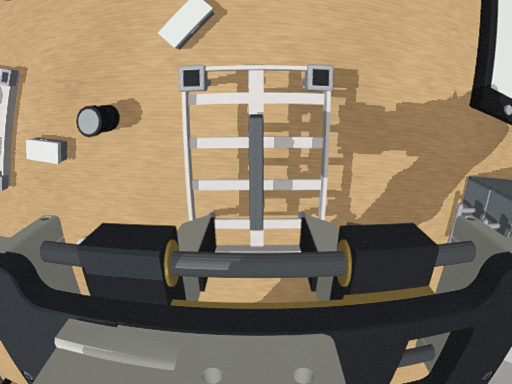

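The handle bar runs along column 256, centred between the fingers at (256,170). Descending.

```bash
python3 -m pendant '[[[0.002,0.002,0.05],[0,0,0],0.05],[[0,0,0.05],[0,0,0],0.05],[[0,0,0.03],[0,0,0],0.05],[[0,0,0.01],[0,0,0],0.05],[[0,0,0],[0,0,0],0.05],[[0,0,0],[0,0,0],0.03],[[0,0,0],[0,0,0],0.005],[[0,0,0],[0,0,0],0.005],[[0,0,0],[0,0,0],0.005]]' 60; python3 - <<'E'
from h import *
plan(.5175,-.247,.121,93.3)
E
```

```text
clock: 20.8
position: [0.5178, -0.2474, 0.124]
ee_rot: [3.14, 0.09, 0.001]
force: [0.4, -0.2, 0.3]
width: 0.159
t 20.80 pos [ 0.5178 -0.2474  0.124 ] yaw -86.7 F [ 0.4 -0.2  0.3] w 0.0146 q7 -0.55
 shift before turn [-0.3 -0.4  3. ] | turn [ 0. -0. -0.] | shift after turn [-0.2 -0.4  3. ]
```

```bash
python3 -m pendant '[[[0,0,-0.01],[0,0,0],0.005],[[0,0,-0.03],[0,0,0],0.005],[[0,0,-0.045],[0,0,0],0.005],[[0,0,-0.045],[0,0,0],0.005],[[0,0,-0.02],[0,0,0],0.005],[[0,0,0],[0,0,0],0.005]]' ; python3 - <<'E'
from h import *
plan(.5642,.2815,.27,75.9)
im,d,W=meas('upper_tier',.012,'scene')
cv2.imwrite("pics/s10.png",im[:,:,::-1])
E
```

```text
clock: 21.55
position: [0.5179, -0.2478, 0.275]
ee_rot: [3.14, 0.09, 0.003]
force: [0.0, 0.0, -5.4]
width: 0.147
t 21.55 pos [ 0.5179 -0.2478  0.275 ] yaw -86.7 F [ 0.   0.  -5.4] w 0.0135 q7 -0.69
 shift before turn [  76.5 -525.8    4.9] | turn [ 0.  -0.1 17.4] | shift after turn [ -84.1 -524.6    5. ]
upper_tier 0.56 [208. 121. 106.  84.] ztop 0.294 c [ 519.6 -244.1] wh 113 16 a 3.1
```

View pics/s10.png

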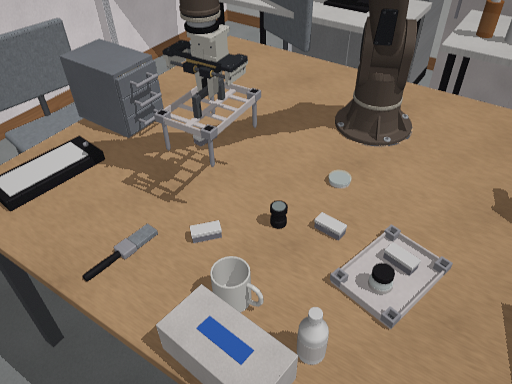

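The scene view shows the tier lifted level at (208,130), with the jar and case in the tray at (383,278) and (402,257). I'll carry it across.

```bash
python3 -m pendant '[[[0,0,0],[0,0,5],0.005],[[0,0,0],[0,0,7],0.005],[[0,0,0],[0,0,5.4],0.005],[[-0.003,-0.02,0],[0,0,0],0.005],[[-0.005,-0.035,0],[0,0,0],0.005],[[-0.007,-0.045,0],[0,0,0],0.005],[[-0.008,-0.05,0],[0,0,0],0.005],[[-0.008,-0.05,0],[0,0,0],0.005],[[-0.008,-0.05,0],[0,0,0],0.005],[[-0.008,-0.05,0],[0,0,0],0.005]]' ; python3 -m pendant '[[[-0.008,-0.05,0],[0,0,0],0.005],[[-0.008,-0.05,0],[0,0,0],0.005],[[-0.008,-0.045,0],[0,0,0],0.005],[[-0.007,-0.04,0],[0,0,0],0.005],[[-0.004,-0.025,0],[0,0,0],0.005],[[-0.002,-0.015,0],[0,0,0],0.005],[[0,0,0],[0,0,0],0.005],[[0,0,0],[0,0,0],0.005]]';  python3 - <<'E'
from h import *
plan(.5642,.2815,.27,75.9)
im,d,W=meas('upper_tier',.012,'scene')
cv2.imwrite("pics/s11.png",im[:,:,::-1])
im,d,W=meas('upper_tier',.012,'top')
cv2.imwrite("pics/t11.png",im[:,:,::-1])
im,d,W=meas('lower_tier',.012,'wrist')
cv2.imwrite("pics/w11.png",im[:,:,::-1])
E
```

```text
clock: 22.9
position: [0.5443, 0.057, 0.2724]
ee_rot: [3.117, -0.386, -0.003]
force: [1.0, 1.2, -4.4]
width: 0.149
clock: 23.9
position: [0.5644, 0.2801, 0.274]
ee_rot: [3.117, -0.39, 0.0]
force: [-0.8, -1.2, -4.4]
width: 0.147
t 23.90 pos [0.5644 0.2801 0.274 ] yaw -104.3 F [-0.8 -1.2 -4.4] w 0.0135 q7 -1.80
 shift before turn [-0.6 -1.3  4. ] | turn [ 0.  -0.  -0.2] | shift after turn [-0.6 -1.3  4. ]
upper_tier 0.79 [414. 215. 144. 120.] ztop 0.295 c [583.9 271.9] wh 43 69 a 61.7
upper_tier 0.58 [104. 196. 102. 108.] ztop 0.297 c [561.6 280.6] wh 16 113 a 75.7
lower_tier 0.56 [255. 149. 121. 150.] ztop 0.029 c [564.1 282.8] wh 164 220 a 76.0
```

View pics/w11.png

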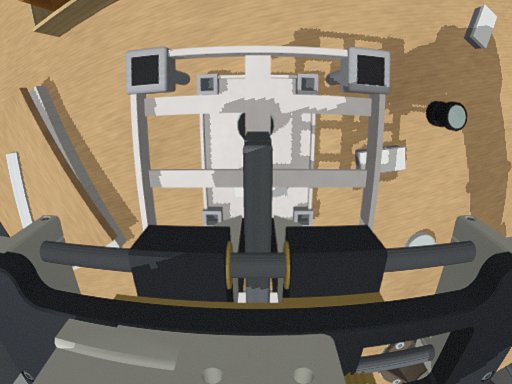

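View pics/s11.png

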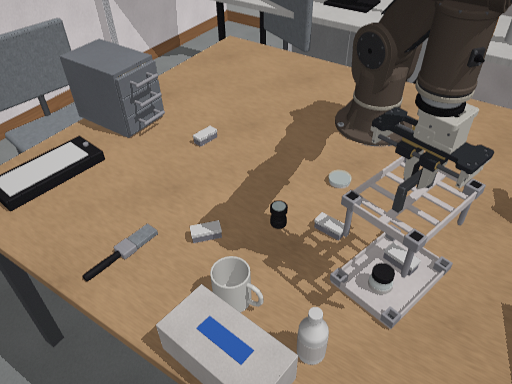

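View pics/t11.png

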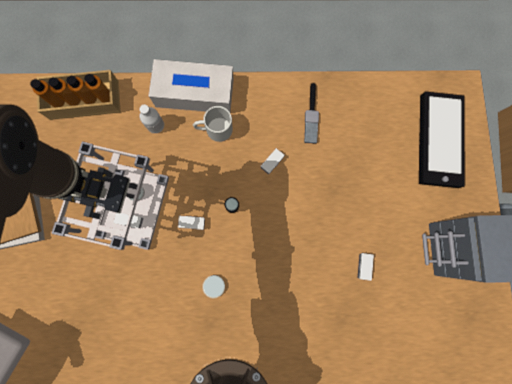

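Tray and tier are both visible in the wrist view: tray sockets at (207,84) and (308,84), tier corners at (150,70) and (367,70). I'll measure tier relative to tray in this one picture.

```bash
cat > rel.py <<'E'
from h import *
s=arm.observe();im,d=arm.get_image("wrist");W=wcloud(d,s)
Rc=R.from_rotvec(s['ee_rot']).as_matrix()
T=(W-s['position'])@Rc*1000   # tool frame mm
zt=s['position'][2]-.124
v,u=np.mgrid[0:384,0:512]
ok=(d>0)&(v<210)
def edges(m,name):
    P=T[m]; 
    print(name,len(P))
    far=np.percentile(P[:,0],99.5)
    # side edges in slices along x
    L=[];Rr=[];X=[]
    for x0 in np.arange(20,far-4,8):
        q=P[(P[:,0]>x0)&(P[:,0]<x0+8),1]
        if len(q)>15 and q.max()-q.min()>145: X.append(x0+4);L.append(np.percentile(q,1));Rr.append(np.percentile(q,99))
    X=np.array(X);mid=(np.array(L)+Rr)/2
    if len(X)>2:
        k=np.polyfit(X,mid,1);print('  mid slope deg %.2f mid@0 %.2f'%(np.degrees(np.arctan(k[0])),k[1]),'w',np.round(np.median(np.array(Rr)-L),1),len(X))
    print('  far',round(far,1))
x0,y0=.5642,.2815
near=np.hypot(W[...,0]-x0,W[...,1]-y0)<.15
edges(ok&near&(abs(W[...,2]-(zt+.097))<.016),'tier')
edges(ok&near&(W[...,2]>.017)&(W[...,2]<.033),'tray')
# corner blocks
for nm,z,c in(('tier',zt+.108,.006),('tray',.028,.004)):
    m=ok&near&(abs(W[...,2]-z)<c)
    for sg in(1,-1):
        q=T[m&(T[...,0]>75)&(sg*T[...,1]>45)]
        if len(q)<10: print(nm,sg,len(q));continue
        print(nm,sg,len(q),'xmax %.1f yabs %.1f'%(np.percentile(q[:,0],98),np.percentile(sg*q[:,1],98)))
E
python3 rel.py
```

```text
tier 18764
  mid slope deg 0.10 mid@0 -0.28 w 159.3 11
  far 107.4
tray 1454
  mid slope deg -0.00 mid@0 -0.52 w 160.8 9
  far 109.0
tier 1 2089 xmax 107.4 yabs 80.4
tier -1 2115 xmax 107.5 yabs 80.6
tray 1 259 xmax 108.8 yabs 81.5
tray -1 256 xmax 108.8 yabs 82.2
```

The tier is within 1.5 mm and 0.1° of the tray. I'll shift 1 mm in x and descend until the feet are just above the sockets.

```bash
python3 -m pendant '[[[0.001,0,0.02],[0,0,0],0.005],[[0,0,0.03],[0,0,0],0.005],[[0,0,0.03],[0,0,0],0.005],[[0,0,0.02],[0,0,0],0.005],[[0,0,0.008],[0,0,0],0.005],[[0,0,0],[0,0,0],0.005],[[0,0,0],[0,0,0],0.005]]';  python3 - <<'E'
from h import *
plan(.5642,.2815,.136,75.9)
E
sed -i 's/^ok=.*/ok=(d>0)\&(v<210);cv2.imwrite("pics\/rel%.1f.png"%s["clock"],im[:,:,::-1])/' rel.py; python3 rel.py; ls pics|grep rel
```

```text
clock: 25.12
position: [0.5658, 0.2821, 0.1667]
ee_rot: [-3.117, 0.386, -0.002]
force: [-0.3, -0.1, -3.9]
width: 0.147
t 25.12 pos [0.5658 0.2821 0.1667] yaw -104.1 F [-0.3 -0.1 -3.9] w 0.0135 q7 -1.72
 shift before turn [-1.5  1.  30.7] | turn [-0.1 -0.1 -0. ] | shift after turn [-1.4  1.  30.7]
tier 18733
  mid slope deg 0.03 mid@0 -0.23 w 159.2 11
  far 107.4
tray 2371
  mid slope deg -0.16 mid@0 0.58 w 159.2 8
  far 107.7
tier 1 2097 xmax 107.4 yabs 80.3
tier -1 2103 xmax 107.4 yabs 80.7
tray 1 403 xmax 107.4 yabs 81.7
tray -1 416 xmax 107.5 yabs 81.0
rel25.1.png
```

Aligned to under 1 mm. Lowering into the sockets.

```bash
python3 -m pendant '[[[0,0,0.006],[0,0,0],0.005],[[0,0,0.006],[0,0,0],0.005],[[0,0,0.005],[0,0,0],0.005],[[0,0,0.003],[0,0,0],0.005],[[0,0,0],[0,0,0],0.005]]'; python3 -m pendant '[[[0,0,0.004],[0,0,0],0.005],[[0,0,0.003],[0,0,0],0.005],[[0,0,0],[0,0,0],0.005]]'
```

```text
clock: 25.8
position: [0.565, 0.282, 0.1455]
ee_rot: [3.118, -0.386, -0.0]
force: [0.8, -0.2, -5.2]
width: 0.148
clock: 26.18
position: [0.565, 0.282, 0.1384]
ee_rot: [3.118, -0.386, -0.001]
force: [0.8, -0.3, -4.0]
width: 0.147
```

```bash
python3 -m pendant '[[[0,0,0.001],[0,0,0],0.005],[[0,0,0.001],[0,0,0],0.005],[[0,0,0],[0,0,0],0.005]]'; python3 -m pendant '[[[0,0,0.001],[0,0,0],0.005],[[0,0,0],[0,0,0],0.005]]'
```

```text
clock: 26.55
position: [0.5651, 0.2821, 0.1367]
ee_rot: [-3.118, 0.386, 0.0]
force: [0.0, 0.0, -4.1]
width: 0.145
clock: 26.8
position: [0.5652, 0.2821, 0.136]
ee_rot: [-3.117, 0.386, -0.0]
force: [-1.3, 0.4, -0.4]
width: 0.147
```

```bash
python3 -m pendant '[[[0,0,0.001],[0,0,0],0.005],[[0,0,0],[0,0,0],0.005]]'; python3 -m pendant '[[[0,0,0],[0,0,0],0.02],[[0,0,0],[0,0,0],0.04],[[0,0,0],[0,0,0],0.05],[[0,0,0],[0,0,0],0.05]]' 10; python3 - <<'E'
from h import *
plan(.5642,.2815,.136,75.9)
meas('upper_tier',.012,'scene')
E
```

```text
clock: 27.05
position: [0.5654, 0.2821, 0.136]
ee_rot: [-3.117, 0.386, -0.001]
force: [-4.2, -0.6, 9.6]
width: 0.146
clock: 27.55
position: [0.5652, 0.2821, 0.1347]
ee_rot: [3.118, -0.386, 0.0]
force: [-0.2, -0.4, -0.4]
width: 0.494
t 27.55 pos [0.5652 0.2821 0.1347] yaw -104.1 F [-0.2 -0.4 -0.4] w 0.0454 q7 -1.69
 shift before turn [-0.8  0.8 -1.3] | turn [ 0. -0. -0.] | shift after turn [-0.8  0.8 -1.3]
upper_tier 0.86 [398. 263. 131. 110.] ztop 0.159 c [577.5 298.6] wh 45 100 a 75.6
```

Released, with the contact height as expected (0.136). Retreating upward and checking.

```bash
python3 -m pendant '[[[0,0,-0.02],[0,0,0],0.05],[[0,0,-0.04],[0,0,0],0.05],[[0,0,-0.055],[0,0,0],0.05],[[0,0,-0.05],[0,0,0],0.05],[[0,-0.05,0],[0,0,0],0.05],[[0,-0.055,0],[0,0,0],0.05],[[0,-0.055,0],[0,0,0],0.05],[[0,-0.04,0],[0,0,0],0.05],[[0,0,0],[0,0,0],0.05],[[0,0,0],[0,0,0],0.05]]'; python3 - <<'E'
from h import *
plan(.5642,.2815,.136,75.9)
for c in("scene","top"):
    im,d,W=meas('upper_tier',.012,c); cv2.imwrite(f"pics/{c}12.png",cv2.resize(im[200:340,300:490] if c=="scene" else im[140:270,70:260],None,fx=4,fy=4)[:,:,::-1])
    m=(np.hypot(W[...,0]-.5642,W[...,1]-.2815)<.15)&(d>0)
    a=np.radians(-14.1);ux=np.array([np.cos(a),np.sin(a)]);uy=np.array([-np.sin(a),np.cos(a)])
    D=W[...,:2]-[.5642,.2815];X=D@ux;Y=D@uy
    for sx in(1,-1):
        for sy in(1,-1):
            q=m&(abs(X-sx*.098)<.011)&(abs(Y-sy*.068)<.011)&(W[...,2]>.1)
            print(c,sx,sy,q.sum(),'z %.4f'%np.percentile(W[q][:,2],90) if q.sum()>3 else '')
    meas('lens',.008,c);meas('mug',.008,c)
    if c=="scene": meas('jar',.008,c);meas('slide_case',.008,c)
E
```

```text
clock: 28.9
position: [0.6143, 0.4748, 0.3008]
ee_rot: [3.117, -0.388, 0.002]
force: [-0.5, -0.0, -0.4]
width: 0.546
t 28.90 pos [0.6143 0.4748 0.3008] yaw -104.2 F [-0.5 -0.  -0.4] w 0.0502 q7 -2.10
 shift before turn [ -1.5 199.6 164.9] | turn [ 0.  -0.1 -0.1] | shift after turn [ -1.5 199.7 164.8]
upper_tier 0.87 [399. 257. 134. 119.] ztop 0.159 c [565.3 285.3] wh 15 115 a 75.9
scene 1 1 110 z 0.1208
scene 1 -1 80 z 0.1202
scene -1 1 79 z 0.1208
scene -1 -1 66 z 0.1205
lens 0.59 [279. 212.  18.  28.] ztop 0.061 c [560.6 -13.4] wh 42 44 a 77.7
mug 0.63 [238. 282.  51.  50.] ztop 0.091 c [813.2  22.4] wh 82 89 a 65.6
jar 0.6 [382. 281.  29.  33.] ztop 0.059 c [606.9 283.6] wh 32 43 a 75.6
jar 0.51 [399. 257. 132. 116.] ztop 0.159 c [565.9 285.2] wh 15 118 a 76.0
slide_case 0.87 [403. 262.  32.  26.] ztop 0.098 c [586.4 305.7] wh 44 42 a 89.2
slide_case 0.73 [330. 228.  35.  28.] ztop 0.031 c [513.  106.1] wh 74 39 a 86.3
slide_case 0.69 [207. 136.  26.  21.] ztop 0.031 c [ 377.7 -403.7] wh 38 74 a 79.3
slide_case 0.68 [205. 231.  29.  21.] ztop 0.031 c [ 698.2 -138.3] wh 35 71 a 48.0
slide_case 0.57 [277. 214.  18.  27.] ztop 0.061 c [560.6 -13.2] wh 44 42 a 6.3
upper_tier 0.56 [122. 203.  85.  91.] ztop 0.162 c [562.7 280.8] wh 16 113 a 76.2
top 1 1 61 z 0.1235
top 1 -1 64 z 0.1241
top -1 1 72 z 0.1236
top -1 -1 69 z 0.1243
lens 0.5 [232. 205.  16.  20.] ztop 0.064 c [559.3 -17.4] wh 41 41 a 44.1
```

View pics/scene12.png

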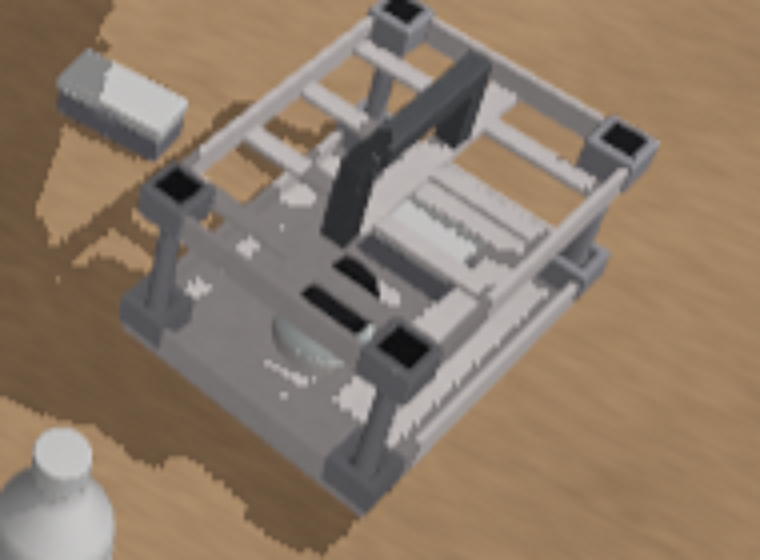

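View pics/top12.png

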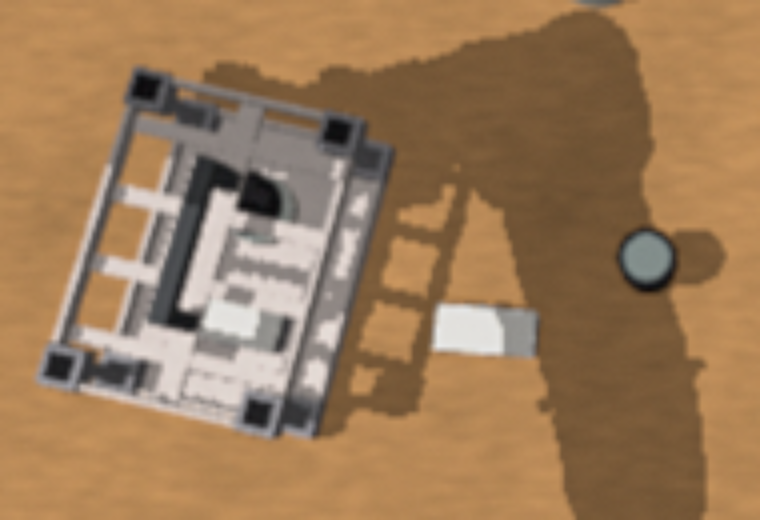

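The posts are in all four sockets. The corners read 0.1202–0.1208 m in the scene view (0.120 expected), so the tier is level. Its centre is within 1 mm of the tray's, and the lens and mug haven't moved. Handing in.

```bash
python3 -c "
from cell import arm
print(arm.sign_off())"
```

```text
the job is handed in; nothing more can be done
None
```

The kit rack is packed and handed in at about 29–30 s on the robot's clock; the sign-off gave no verdict. I put the nearest slide case and then the jar on the bottom tray's floor, let go of both, and then lowered the upper tier into all four sockets.

**Upper tier:**
- In the scene view its four corner tops are at 120.2–120.8 mm, where 120 mm is expected.
- The top view reads them 3–4 mm higher, at 123.5–124.3 mm. That camera also read the jar, lens and handle tops about 3–4 mm higher than the scene camera, so I put it down to calibration. Both views show the tier level to under 1 mm.
- Its centre is within about 1 mm of the tray's when both are measured by the same camera, and yaw agrees to about 0.1°. It touched down at the height expected from the grasp.

**Jar and case:**
- Before the tier went on, the wrist view showed both upright on the tray floor. Lid tops read 60 mm and 40 mm, where 58 and 38 mm are expected.
- Afterwards the jar measured at the right height, with its lid at 59 mm. The case is hidden under the slats and gave no usable reading; it could only be seen in place through them.

**Bystanders:**
- The lens and mug stayed where they were, within measurement error (about 4 mm).
- The last top-view check did not report the mug, so its final position comes from the scene view alone.

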